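# Refill the soap dispenser and click its cover shut

### The arm

A 7-joint arm with a two-finger parallel gripper is mounted at the origin on the work surface. World frame = base frame: x ahead of the robot, y to its left, z up, the work surface at z = 0. Lengths are in m, angles in rad, forces in N, time in s.
With the tool pointing down it reaches from about 0.425 to 0.875 m from the base axis. Payload 4.7 kg.
Tool frame: the origin (TCP) lies on the centre line of the jaws, within the pads' length; the fingertips stand ahead of it and the grasp point (between the pads) lies 2 mm behind it (nose_length is the z of the fingertips in the tool frame, in m); z points along the fingers, y is the line along which they close (so a half turn about z gives the same grasp; the last joint's range is limited). The gripper opens to 87 mm and grips with 3 to 60 N. Pads are 19 mm wide; open, the fingers measure 117 mm over their backs; the gripper's body (75 mm by 190 mm) begins 51 mm behind the grasp point.
Start: joints at [1.353, 0.321, -0.07, 1.45, 0.023, 1.371, -0.057], TCP at [0.149, -0.633, 0.24] pointing down, gripper open.
Joint ranges: [-2.86, 2.86], [-0.3, 2.09], [-1.38, 1.24], [0.06, 2.45], [-1.56, 4.7], [0.09, 2.05], [-2.69, 2.69]. Speed limits (rad/s): [2.57, 2.57, 3.14, 3.14, 3.14, 3.14, 3.14].

### API

Orientations are given as a rotation vector (axis times angle).
In Python, from bench import * gives the robot as it stands.
- The arm moves only by the tool send_rows, never from a script. Its arguments are lists of equal length, an entry for each row: "xyz": the shift along the tool's x, y, z in mm, a list of three; "dr": the turn, a rotation vector about the tool's x, y, z in rad, a list of three. A call has exactly 10 rows; each row is the pose to reach, as a shift and turn from the pose commanded when the call began, along the tool's axes at that moment; what a row does not reach only later rows make up. A row lasts 1/12 s, in which the tool goes at most 41.7 mm and 7.16 degrees, less where a joint would pass 70% of its speed; a pose out of reach is approached as far as the arm can. A call with a gripper value outside its range is refused whole. "jaw" is the finger opening in mm, from 0 to 87, set as the call begins (left out, the last holds). The fingers move at their own pace and stop on an object; "grip_force" is the grip in N (left out, the last holds). Time passes only in rows, so rows that repeat a pose let the fingers close, or fill a call up. It gives the time, the measured TCP pose, the force, the opening and the grip force at its end, in the units of the state.
- get_state(): the state, without advancing time (a new reading comes with each control period).
- get_image(name): name is "scene" or "top" or "wrist"; returns the picture (480x640x3 uint8, red, green, blue); there is no depth.
- calibration(name): a dict with "vfov" (degrees; the focal length in pixels is half the picture's height over the tangent of half this angle, whatever the lens; pixels are square), "cx", "cy" (the principal point, pixels), "rvec" (rotation vector, rad) and "tvec" (3), from world to camera coordinates, as OpenCV has them; the wrist camera has in their place "hand_eye" (4x4, takes a point from camera to tool coordinates, whose origin is the TCP and whose axes are the flange's). Camera axes: x right, y down, z forward; pixel columns grow to the right and rows downward; lengths in m; the calibration is good to about 2 mm. The wrist camera is an equidistant fisheye: a pixel r from the principal point sees the ray r / f radians off the axis. A picture is of the moment at which its call begins: read the wrist's pose just before it. calibration takes no time and is no camera call.
- close_job(): hands the job in; it is judged then, once.
The state is a dict: "time": time; "joint_positions": joint angles; "qd": joint speeds; "joint_torque": joint torques, N m; "position": TCP position; "tool_rot": TCP orientation; "ft_force": force on the tool from outside, world axes, zero at the start; "torque": the same for the moment, N m; "grip_width": opening from 0.0 (shut) to 1.0 (fully open); "grip_force": force on a finger pad.
Only numpy, scipy, OpenCV 4.12 (cv2) and the standard library are available. Lean on these libraries where they do the work, as an engineer would, in place of code of your own. Each camera call takes 0.05 s, during which the arm holds its last target. There are 200 camera calls.

### The job

The white soap dispenser under the front bars of the dish rack is empty: stand the green refill cartridge upright inside it, on the floor of the well. Then swing the sprung cover over and press the blue ribbed strip at its far edge down, firmly but with no more than about 30 N, until the catch clicks and the cover stays fully shut when you let go. Only that strip may be leaned on (push the thin white panel with a light touch only), do not bump the rack, and leave the other things where they are.

Things in the scene. Friction and masses are not known exactly. Their poses are not given: they have to be found in the camera images.
- dispenser: White plastic case fixed to the counter, open on top, 170 (x) x 160 (y) x 85 mm high, walls 5. Origin: centre of its underside; +x points away from the hinge to the catch side, z up. Well: inside x -80 to 45, y -75 to 75; beyond it a grey pump block 60 high. Push plate and spout stick out 30 at x = -85, below 70 high. Catch with two cheeks at x 85 to 105, y within 30, up to 93 high.
- well (a point): Point on the inner floor of the well, 5 mm above the counter, at x = -20 mm in the dispenser's frame: a good spot for the cartridge's foot (well inside the well's walls also serves). Axes as the dispenser's.
- hinge (a point): Middle of the cover's hinge axis, above the near top edge of the case, 88 mm above the counter; axes as the dispenser's, the hinge line along y. The cover reaches 173 mm from here (its steel nose 185) and is 160 wide.
- cover (a joint): Cover angle (rad): 0 shut and level, 1.57 upright over the near edge, 1.75 open stop, leaning to the robot. A weak spring (under 3 N at the strip) lifts it back beyond 1.2 unless caught. Its nose meets the sprung catch at about 0.055, needs some 10 to 16 N at the strip (peak early, then it yields), snaps over by itself only when forced below about 0.017 (2.5 mm short of home), with a drop in force, and is then held at about 0, a hard stop.
- panel: The cover's thin white main panel, 135 mm long from the hinge, 160 wide, 6 thick. Origin on the hinge axis; x along the cover away from the hinge, z out of its outer face (up when shut). The outer face lies 6 mm from the hinge axis. Push it lightly only (below 15 N).
- strip: The blue ribbed press strip along the cover's free edge, 38 x 160 mm, from 135 to 173 mm from the hinge axis; its outer face lies 10 mm outside that axis (4 mm prouder than the panel). Same origin and axes as the panel. This is where to press.
- strip_mid (a point): Centre of the outer face of the blue strip, 154 mm from the hinge axis. Axes as the strip's. Shut, it is 98 mm above the counter.
- rack: Fixed chrome wire dish rack, origin on the counter near the dispenser's, square with it. Six 8 mm bars along y, 300 long, 232 to 240 mm up, at x 50, 90 .. 250 over the strip and beyond; side bars and rear posts (x 250) at y +-150, low feet x 100 to 270, a small pot at the rear. It bars the strip from above: lean the tool 35 to 50 degrees, back to the robot, tips pointing away and down.
- cartridge_mid (a point): Centre (half-way up) of the green refill cartridge, an upright closed round jar 50 mm across and 70 mm high with a white cap, 0.12 kg; z is its axis. It stands on the counter.
- tumbler_mid (a point): Centre of the clear glass tumbler, 68 mm across, 85 mm high. Leave alone.
- salt_mid (a point): Centre of the white salt jar with a red cap, 56 mm across, 75 mm high. Leave alone.
- griddle: Round aluminium griddle, 256 mm across, 14 mm thick, with a black handle, on a black hob 45 mm high; origin at the middle of its underside. Leave alone.
- spatula: Steel spatula lying on the counter. Leave alone.

How it is judged:
On the way, in this order (a step that is already met when the one before it is completed fails the run):
1. the cartridge stands upright in the well, let go, with the cover still open (x of cartridge_mid in the frame of dispenser between -0.065 and 0.035 m and y of cartridge_mid in the frame of dispenser between -0.065 and 0.065 m and z of cartridge_mid in the frame of dispenser below 0.05 m and angle between cartridge_mid's own z axis and vertical below 0.2 rad and value of joint cover above 0.8 rad and contact force between the fingers and cartridge below 0.1 N), for 0.2 s.
2. the cover has snapped past the catch (value of joint cover below 0.01 rad), for 0.1 s.
At the end, for the whole second after the job is handed in: The green cartridge stands upright (within 0.2 rad) on the floor of the well and the cover, held by its catch alone, is shut to within 0.01 rad (x of cartridge_mid in the frame of dispenser between -0.065 and 0.035 m and y of cartridge_mid in the frame of dispenser between -0.065 and 0.065 m and z of cartridge_mid in the frame of dispenser below 0.05 m and angle between cartridge_mid's own z axis and vertical below 0.2 rad and value of joint cover below 0.01 rad and velocity of joint cover below 0.05 rad/s); the robot touches nothing.
It fails at once if the nearly shut cover is pressed with more than 35 N (contact force between anything else and strip above 35 N and value of joint cover below 0.2 rad).
It fails at once if the thin panel of the nearly shut cover is leaned on with more than 15 N (contact force between anything else and panel above 15 N and value of joint cover below 0.2 rad).
It fails at once if the dish rack is bumped (more than 10 N) (contact force between any of the arm, the fingers and rack above 10 N).
It fails at once if the tumbler, salt jar, griddle or spatula is shifted more than 30 mm (distance of any of tumbler_mid, salt_mid, griddle, spatula from where it was at the start of the episode above 0.03 m).
It also fails if it takes over 72 s, if anything falls off the work surface, if the arm or the gripper's body presses on something with over 40 N, if the wrist force passes 120 N, or if a joint passes its speed limit or range.

## Working session

There is one attempt and no reset: what is moved stays moved. The work goes in short steps, Python scripts to look and compute and a tool call to move; the robot and the scene stay as the last step left them, time stands still between calls to the robot, and variables do not carry over. Pictures are saved under pics/ and viewed, at most 10 in all, crops included, and the job is handed in when it is done.

Besides the shell and the picture viewer there is one more tool, called after "Request:" as a command line: name --argument value ..., lists and objects as JSON in quotes. send_rows: Moves the arm, as the interface text tells. Its arguments: {"type":"object","properties":{"xyz":{"type":"array"},"dr":{"type":"array"},"jaw":{"type":"number"},"grip_force":{"type":"number"}},"required":["xyz","dr"]}

```bash
mkdir -p pics; python3 - <<'E'
from bench import *
import cv2,numpy as np
for n in ("scene","top"):
    cv2.imwrite(f"pics/{n}0.png",get_image(n)[:,:,::-1]); print(n,calibration(n))
print(calibration("wrist"))
print(get_state())
E
ls
```

```text
scene {'vfov': 54.45342671183644, 'cx': 315.7109592019304, 'cy': 238.62406131737708, 'rvec': array([ 2.34995217,  0.89767372, -0.30467757]), 'tvec': array([-0.38354967, -0.16014404,  1.34227559])}
top {'vfov': 46.45865318641459, 'cx': 321.91948719067005, 'cy': 241.173987116011, 'rvec': array([ 2.13798843, -2.12949836,  0.18617987]), 'tvec': array([0.05910063, 0.49335369, 1.27295951])}
{'vfov': 65.70646984690485, 'cx': 318.6188835458057, 'cy': 241.6498747539706, 'hand_eye': array([[-1.07394646e-04, -9.69212469e-01, -2.46225870e-01,
         6.74397211e-02],
       [ 9.99999982e-01, -1.42015577e-04,  1.22849090e-04,
         2.34753271e-04],
       [-1.54034779e-04, -2.46225852e-01,  9.69212467e-01,
        -1.45980683e-01],
       [ 0.00000000e+00,  0.00000000e+00,  0.00000000e+00,
         1.00000000e+00]])}
{'time': 0.1, 'joint_positions': array([ 1.35308465,  0.32174452, -0.07008183,  1.45155148,  0.02260096,
        1.37078943, -0.05688222]), 'qd': array([-6.48640421e-04, -1.16855788e-03,  8.97867982e-05, -4.03663741e-03,
        2.72347366e-04,  5.32603968e-04,  3.47224148e-04]), 'joint_torque': array([ 5.47167781e-05, -4.92570198e+01, -4.05562464e-01, -3.13398457e+01,
       -6.42277999e-02,  3.94811947e-02,  7.22551499e-05]), 'position': array([ 0.14917785, -0.63217463,  0.23857442]), 'tool_rot': array([-3.11883632e+00, -3.63186891e-01,  4.56773939e-04]), 'ft_force': array([ 0.40198808, -0.08806023,  0.22474191]), 'torque': array([0.02736185, 0.0092253 , 0.04084364]), 'grip_force': 0.0, 'grip_width': 0.9987440051168661}
pics
```

View pics/scene0.png

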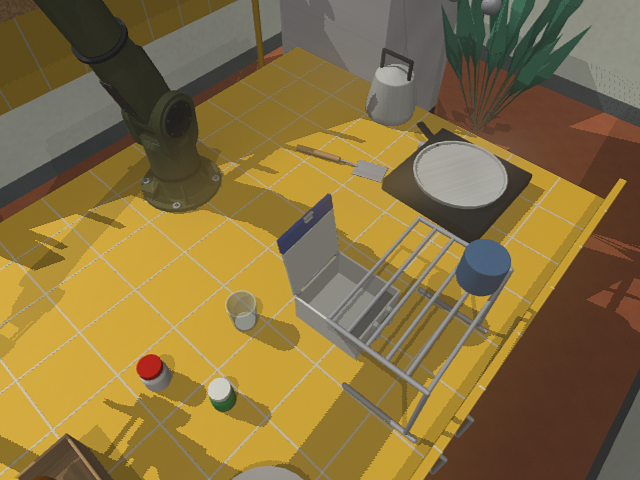

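View pics/top0.png

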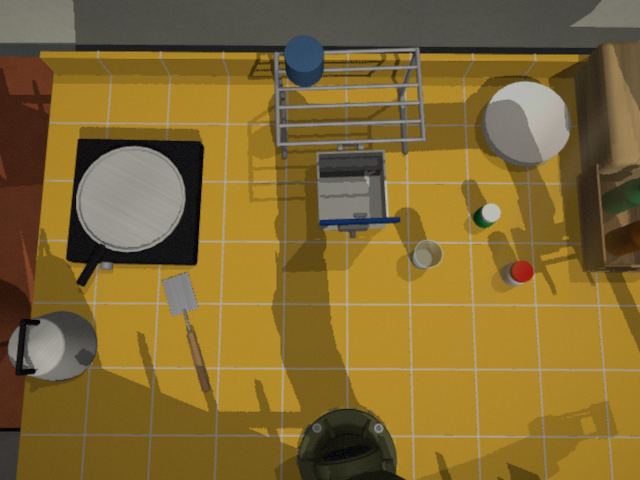

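```bash
python3 -c "
import bench
print([ (k,getattr(bench,k)) for k in dir(bench) if k[0]!='_'])"
```

```text
[('MotionError', <class 'bench.MotionError'>), ('calibration', <function make.<locals>.<lambda> at 0x7fad82bc8680>), ('close_job', <function connect.<locals>.done at 0x7fad82b3f7e0>), ('get_image', <function make.<locals>.drawn_camera at 0x7fad82bc80e0>), ('get_state', <function make.<locals>.<lambda> at 0x7fad82bc85e0>), ('nose_length', 0.017)]
```

```bash
cat > h.py <<'E'
from bench import *
import cv2,numpy as np
from scipy.spatial.transform import Rotation as R
def ray(n,p,st=None):
    c=calibration(n); f=240/np.tan(np.radians(c['vfov'])/2)
    u=np.array([p[0]-c['cx'],p[1]-c['cy']])/f
    if n=='wrist':
        r=np.hypot(*u); d=np.r_[u/r*np.sin(r),np.cos(r)]; H=c['hand_eye']
        T=R.from_rotvec(st['tool_rot']).as_matrix()
        return st['position']+T@H[:3,3], T@H[:3,:3]@d
    M=cv2.Rodrigues(c['rvec'])[0]
    return -M.T@c['tvec'], M.T@np.r_[u,1]
def atz(n,p,z,st=None):
    o,d=ray(n,p,st); return (o+d*(z-o[2])/d[2]).round(4)
def proj(n,P):
    c=calibration(n); f=240/np.tan(np.radians(c['vfov'])/2)
    q=cv2.Rodrigues(c['rvec'])[0]@np.array(P)+c['tvec']; return (q[:2]/q[2]*f+[c['cx'],c['cy']]).round(1)
E
python3 - <<'E'
from h import *
im=cv2.imread('pics/top0.png')[130:300,270:530]
cv2.imwrite('pics/c0.png',cv2.resize(im,None,fx=3,fy=3,interpolation=cv2.INTER_CUBIC))
print('cap',atz('top',(491,213),.07),atz('scene',(220,387),.07))
print('salt',atz('top',(522,271),.075),'tumb',atz('top',(428,251),.085), atz('scene',(242,300),.085))
for p in [(317,153),(385,153),(387,228),(319,226)]: print(atz('top',p,.085))
E
```

```text
cap [ 0.5564 -0.3316  0.07  ] [ 0.5598 -0.3304  0.07  ]
salt [ 0.4206 -0.3941  0.075 ] tumb [ 0.4641 -0.1796  0.085 ] [ 0.4562 -0.1741  0.085 ]
[0.6948 0.0735 0.085 ]
[ 0.6956 -0.0856  0.085 ]
[ 0.5169 -0.0874  0.085 ]
[0.5209 0.068  0.085 ]
```

View pics/c0.png

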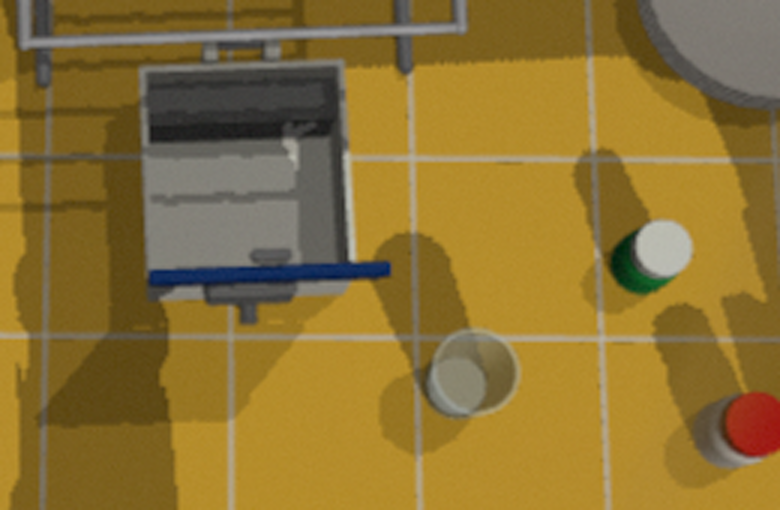

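```bash
cat >> h.py <<'E'
def delta(pos,rot,st=None):
    st=st or get_state(); T=R.from_rotvec(st['tool_rot'])
    return (1e3*T.inv().apply(np.array(pos)-st['position'])).round(1),(T.inv()*rot).as_rotvec().round(3)
def down(yaw,lean=0):  # tool down, tool x at yaw; lean>0: tips point away
    return R.from_euler('z',yaw)*R.from_euler('y',-lean)*R.from_rotvec([np.pi,0,0])
E
python3 - <<'E'
from h import *
c=[(139,68),(345,62),(352,290),(147,298)]
P=np.array([atz('top',(270+(u+.5)/3-.5,130+(v+.5)/3-.5),.085) for u,v in c]);print(P)
from scipy.optimize import least_squares
L=np.array([[85,80],[85,-80],[-85,-80],[-85,80]])/1e3
def f(q):
    Rm=np.array([[np.cos(q[2]),-np.sin(q[2])],[np.sin(q[2]),np.cos(q[2])]]); return (L@Rm.T+q[:2]-P[:,:2]).ravel()
s=least_squares(f,[.6,0,0]); print(s.x,s.fun.round(4))
q=s.x; A=R.from_euler('z',q[2])
for l in [(.085,.08,.085),(.085,-.08,.085),(-.085,-.08,.085),(-.085,.08,.085),(.05,-.15,.236),(.05,.15,.236)]:
    w=A.apply(l)+[q[0],q[1],0]; print(l,w.round(3),'top',proj('top',w),'scene',proj('scene',w))
print(delta([.556,-.33,.15],down(q[2])))
E
```

```text
[[ 0.6964  0.0758  0.085 ]
 [ 0.7021 -0.0849  0.085 ]
 [ 0.5208 -0.0874  0.085 ]
 [ 0.5139  0.0687  0.085 ]]
[ 0.6083     -0.00695     0.03240548] [-0.0057 -0.     -0.0063  0.0007  0.0051 -0.0023  0.0069  0.0016]
(0.085, 0.08, 0.085) [0.691 0.076 0.085] top [316.  154.7] scene [398.  288.1]
(0.085, -0.08, 0.085) [ 0.696 -0.084  0.085] top [384.4 152.9] scene [354.2 339.6]
(-0.085, -0.08, 0.085) [ 0.526 -0.09   0.085] top [387.9 224.1] scene [292.2 293.4]
(-0.085, 0.08, 0.085) [0.521 0.07  0.085] top [318. 226.] scene [337.5 248.2]
(0.05, -0.15, 0.236) [ 0.663 -0.155  0.236] top [427.4 144.4] scene [319.6 318.5]
(0.05, 0.15, 0.236) [0.653 0.145 0.236] top [282.  148.3] scene [413.2 217.6]
(array([ 465.4, -200.5,   88.9]), array([-0.002,  0.   ,  0.199]))
```

Request:
send_rows --xyz '[[40,-17,7],[80,-34,14],[120,-51,21],[160,-68,28],[200,-85,30],[240,-102,30],[280,-119,30],[316,-136,30],[350,-150,30],[385,-165,30]]' --dr '[[0,0,0.02],[0,0,0.04],[0,0,0.06],[0,0,0.08],[0,0,0.1],[0,0,0.12],[0,0,0.14],[0,0,0.16],[0,0,0.18],[0,0,0.2]]' --jaw 87

```text
time: 0.93
position: [0.4836, -0.3847, 0.2092]
tool_rot: [-3.141, -0.048, 0.001]
ft_force: [0.2, -0.7, 0.4]
grip_width: 1.001
grip_force: 0.0
```

```bash
python3 - <<'E'
from h import *
s=get_state(); im=get_image('wrist'); cv2.imwrite('pics/w1.png',im[:,:,::-1]); np.save('w1.npy',[*s['position'],*s['tool_rot']])
print(s['position'],s['tool_rot'],delta([.556,-.33,.15],down(.034)))
g=cv2.inRange(cv2.cvtColor(im,cv2.COLOR_RGB2HSV),(45,80,20),(85,255,255)); ys,xs=np.nonzero(g); print(len(xs),xs.mean(),ys.mean(),xs.min(),xs.max(),ys.min(),ys.max())
E
```

```text
[ 0.48360025 -0.38465494  0.20924414] [-3.14109853e+00 -4.82057300e-02  9.07408405e-04] (array([ 65. , -42.5,  59.9]), array([-0.006, -0.006,  0.008]))
4576 594.1276223776224 123.33391608391608 57 639 88 418
```

View pics/w1.png

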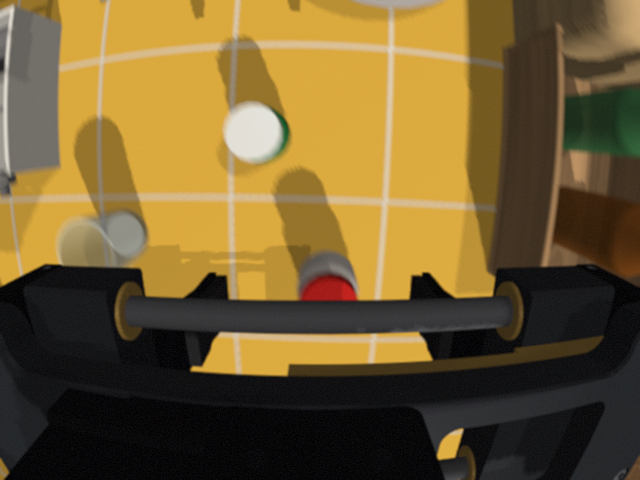

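The wrist view shows the cap centre at (254,132), the salt at (328,290) and the tumbler at (90,245).

```bash
python3 - <<'E'
from h import *
a=np.load('w1.npy'); s=dict(position=a[:3],tool_rot=a[3:])
p=atz('wrist',(254,132),.07,s); print(p)
print('salt',atz('wrist',(328,288),.075,s))
print(delta([p[0],p[1],.15],down(.034)),delta([p[0],p[1],.05],down(.034)))
E
```

```text
[ 0.5635 -0.3329  0.07  ]
salt [ 0.4414 -0.3937  0.075 ]
(array([ 72.4, -39.3,  60. ]), array([-0.006, -0.006,  0.008])) (array([ 71.7, -38.7, 160. ]), array([-0.006, -0.006,  0.008]))
```

Request:
send_rows --xyz '[[23,-13,10],[46,-26,25],[69,-39,45],[69,-39,70],[69,-39,95],[69,-39,120],[69,-39,140],[69,-39,155],[69,-39,160],[69,-39,160]]' --dr '[[0,0,0],[0,0,0],[0,0,0],[0,0,0],[0,0,0],[0,0,0],[0,0,0],[-0.006,-0.006,0.008],[-0.006,-0.006,0.008],[-0.006,-0.006,0.008]]'

```text
time: 1.82
position: [0.5494, -0.3444, 0.0479]
tool_rot: [3.137, 0.038, -0.013]
ft_force: [-0.6, 0.5, 0.8]
grip_width: 1.002
grip_force: 0.0
```

Request:
send_rows --xyz '[[0,0,0],[0,0,0],[0,0,0],[0,0,0],[0,0,0],[0,0,0],[0,0,0],[0,0,0],[0,0,0],[0,0,0]]' --dr '[[0,0,0],[0,0,0],[0,0,0],[0,0,0],[0,0,0],[0,0,0],[0,0,0],[0,0,0],[0,0,0],[0,0,0]]' --jaw 40 --grip_force 20

```text
time: 2.65
position: [0.5505, -0.3448, 0.0499]
tool_rot: [3.135, 0.038, -0.009]
ft_force: [0.4, 2.9, 3.0]
grip_width: 0.551
grip_force: 20.0
```

Request:
send_rows --xyz '[[0,0,-10],[0,0,-30],[0,0,-55],[0,0,-80],[0,0,-105],[0,0,-125],[0,0,-140],[0,0,-140],[0,0,-140],[0,0,-140]]' --dr '[[0,0,0],[0,0,0],[0,0,0],[0,0,0],[0,0,0],[0,0,0],[0,0,0],[0,0,0],[0,0,0],[0,0,0]]'

```text
time: 3.48
position: [0.5502, -0.3442, 0.1881]
tool_rot: [3.136, 0.037, -0.012]
ft_force: [-0.3, -0.3, -1.1]
grip_width: 0.552
grip_force: 20.0
```

```bash
python3 - <<'E'
from h import *
s=get_state(); im=get_image('wrist')[:,:,::-1];sc=get_image('scene')[:,:,::-1]
cv2.imwrite('pics/l2.png',cv2.resize(np.hstack([im,sc]),(800,300),interpolation=cv2.INTER_AREA)); cv2.imwrite('pics/w2.png',im)
print(s['position'],s['tool_rot'],s['grip_width'])
A=R.from_euler('z',.033); c=np.array([.614,-.007,0])
t=A.apply([-.035,0,0])+c; print(t)
print(delta([t[0],t[1],.19],down(.033)))
E
```

```text
[ 0.55016804 -0.34424336  0.18811385] [ 3.13589184  0.03683475 -0.01239785] 0.5518388946378994
[ 0.57901906 -0.00815479  0.        ]
(array([  36.9, -335. ,   -4.3]), array([ 0.005,  0.009, -0.009]))
```

View pics/l2.png

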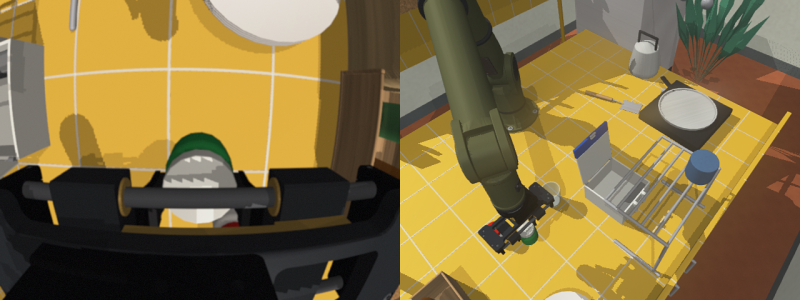

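Request:
send_rows --xyz '[[10,-20,-4],[20,-58,-4],[30,-96,-4],[34,-134,-4],[34,-172,-4],[34,-210,-4],[34,-248,-4],[34,-285,-4],[34,-315,-4],[34,-335,-4]]' --dr '[[0,0,0],[0,0,0],[0,0,0],[0.005,0.009,-0.009],[0.005,0.009,-0.009],[0.005,0.009,-0.009],[0.005,0.009,-0.009],[0.005,0.009,-0.009],[0.005,0.009,-0.009],[0.005,0.009,-0.009]]'

```text
time: 4.42
position: [0.576, -0.0038, 0.1902]
tool_rot: [-3.14, -0.059, -0.002]
ft_force: [0.2, 0.3, -1.8]
grip_width: 0.549
grip_force: 19.9
```

Request:
send_rows --xyz '[[0,0,0],[0,0,0],[0,0,0],[0,0,0],[0,0,0],[0,0,0],[0,0,0],[0,0,0],[0,0,0],[0,0,0]]' --dr '[[0,0,0],[0,0,0],[0,0,0],[0,0,0],[0,0,0],[0,0,0],[0,0,0],[0,0,0],[0,0,0],[0,0,0]]'

```text
time: 5.25
position: [0.5771, -0.0086, 0.1913]
tool_rot: [3.14, 0.051, 0.005]
ft_force: [0.1, 0.9, -1.0]
grip_width: 0.555
grip_force: 20.0
```

```bash
python3 - <<'E'
from h import *
s=get_state(); im=get_image('wrist')[:,:,::-1];sc=get_image('top')[:,:,::-1]
a=cv2.resize(im[:300],(480,225),interpolation=cv2.INTER_AREA); b=cv2.resize(sc[60:285,240:480],(480,450)); cv2.imwrite('pics/l3.png',np.vstack([a[:145],b]))
print(s['position'],s['tool_rot'],s['grip_width'])
sc=get_image('scene')[:,:,::-1]; cv2.imwrite('pics/s3.png',cv2.resize(sc[130:380,180:480],(780,600)))
np.save('w3.npy',[*s['position'],*s['tool_rot']]);cv2.imwrite('pics/w3.png',im)
E
```

```text
[ 0.57709852 -0.00857138  0.19130798] [3.14010429 0.05135158 0.0046979 ] 0.5551939664258626
```

View pics/w3.png

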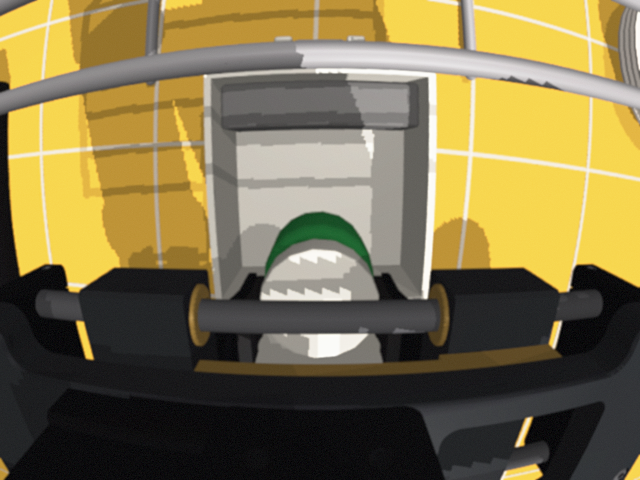

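View pics/s3.png

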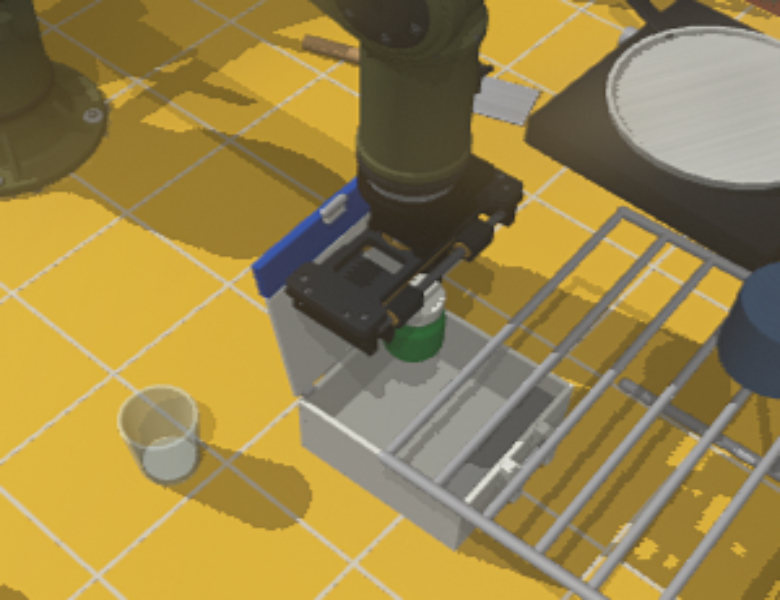

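```bash
python3 - <<'E'
from h import *
a=np.load('w3.npy'); s=dict(position=a[:3],tool_rot=a[3:])
for p,z in [((206,76),.085),((435,75),.085),((318,71),.085),((430,295),.085),((213,297),.085),((100,80),.236),((318,54),.236),((540,80),.236),((222,128),.065),((409,129),.065)]: print(p,atz('wrist',p,z,s))
# cartridge rim: forward edge of green body bottom; tilt test
print(atz('wrist',(318,212),.138,s))
print(s['position']+R.from_rotvec(s['tool_rot']).apply([[0,0,0]]), R.from_rotvec(s['tool_rot']).as_matrix().round(3))
E
```

```text
(206, 76) [0.6963 0.0729 0.085 ]
(435, 75) [ 0.7025 -0.0855  0.085 ]
(318, 71) [ 0.6988 -0.0045  0.085 ]
(430, 295) [ 0.542  -0.0942  0.085 ]
(213, 297) [0.5352 0.0695 0.085 ]
(100, 80) [0.6672 0.0608 0.236 ]
(318, 54) [ 0.671  -0.0055  0.236 ]
(540, 80) [ 0.6718 -0.0734  0.236 ]
(222, 128) [0.66   0.0653 0.065 ]
(409, 129) [ 0.6636 -0.0728  0.065 ]
[ 0.6107 -0.0074  0.138 ]
[[ 0.57709852 -0.00857138  0.19130798]] [[ 0.999  0.033  0.003]
 [ 0.033 -0.999 -0.001]
 [ 0.003  0.001 -1.   ]]
```

Request:
send_rows --xyz '[[0,0,10],[0,0,25],[0,0,42],[0,0,60],[0,0,78],[0,0,95],[0,0,110],[0,0,120],[0,0,128],[0,0,130]]' --dr '[[0,0,0],[0,0,0],[0,0,0],[0,0,0],[0,0,0],[0,0,0],[0,0,0],[0,0,0],[0,0,0],[0,0,0]]'

```text
time: 6.23
position: [0.5766, -0.0086, 0.0597]
tool_rot: [3.14, 0.052, 0.001]
ft_force: [-0.3, -0.5, -1.2]
grip_width: 0.55
grip_force: 20.0
```

Request:
send_rows --xyz '[[0,0,1],[0,0,2],[0,0,3],[0,0,4],[0,0,5],[0,0,5],[0,0,5],[0,0,5],[0,0,5],[0,0,5]]' --dr '[[0,0,0],[0,0,0],[0,0,0],[0,0,0],[0,0,0],[0,0,0],[0,0,0],[0,0,0],[0,0,0],[0,0,0]]'

```text
time: 7.07
position: [0.5775, -0.0086, 0.0564]
tool_rot: [3.14, 0.051, 0.005]
ft_force: [1.1, -0.3, -1.2]
grip_width: 0.551
grip_force: 20.0
```

Request:
send_rows --xyz '[[0,0,0.5],[0,0,1],[0,0,1.5],[0,0,1.5],[0,0,1.5],[0,0,1.5],[0,0,1.5],[0,0,1.5],[0,0,1.5],[0,0,1.5]]' --dr '[[0,0,0],[0,0,0],[0,0,0],[0,0,0],[0,0,0],[0,0,0],[0,0,0],[0,0,0],[0,0,0],[0,0,0]]'

```text
time: 7.9
position: [0.5776, -0.0086, 0.0549]
tool_rot: [3.14, 0.052, 0.005]
ft_force: [-0.6, 0.5, 1.0]
grip_width: 0.549
grip_force: 20.0
```

Request:
send_rows --xyz '[[0,0,0],[0,0,0],[0,0,0],[0,0,0],[0,0,0],[0,0,0],[0,0,0],[0,0,0],[0,0,0],[0,0,0]]' --dr '[[0,0,0],[0,0,0],[0,0,0],[0,0,0],[0,0,0],[0,0,0],[0,0,0],[0,0,0],[0,0,0],[0,0,0]]' --jaw 80

```text
time: 8.73
position: [0.5775, -0.0086, 0.0548]
tool_rot: [3.14, 0.052, 0.005]
ft_force: [0.3, 0.5, -0.3]
grip_width: 0.917
grip_force: 0.0
```

Request:
send_rows --xyz '[[0,0,-5],[0,0,-15],[0,0,-35],[0,0,-65],[0,0,-100],[0,0,-140],[0,0,-180],[0,0,-220],[0,0,-260],[0,0,-290]]' --dr '[[0,0,0],[0,0,0],[0,0,0],[0,0,0],[0,0,0],[0,0,0],[0,0,0],[0,0,0],[0,0,0],[0,0,0]]'

```text
time: 9.57
position: [0.5769, -0.0079, 0.3501]
tool_rot: [3.139, 0.052, 0.013]
ft_force: [0.8, 0.3, -0.1]
grip_width: 0.919
grip_force: 0.0
```

```bash
cat >> h.py <<'E'
C=np.array([.6145,-.0085,0]); YAW=.036; A=R.from_euler('z',YAW)
def local(x,z,y=0): return A.apply([x,y,z])+C
def tcp(th,lean,r=.154,gap=0):  # local x,z of TCP with tip on strip at radius r
    u=np.array([np.cos(th),np.sin(th)]); n=np.array([-np.sin(th),np.cos(th)])
    c=np.array([-.085,.088])+r*u+(.010+gap)*n
    a=np.array([np.sin(lean),-np.cos(lean)]); tx=np.array([np.cos(lean),np.sin(lean)])
    w=.0095*np.clip((th-(lean))/np.radians(20),-1,1)
    return c-.017*a-w*tx,a,tx
E
python3 - <<'E'
from h import *
s=get_state(); print(s['position'])
im=get_image('scene'); cv2.imwrite('pics/s4.png',cv2.resize(im[130:380,180:480,::-1],(780,600)))
for ld in (40,45,50):
    l=np.radians(ld)
    for th in (1.75,1.5,1.2,.9,.7,.5,.3,.15,.055,0):
        p,a,tx=tcp(th,l); b=np.array([.05,.236])-p
        print(ld,th,p.round(4),'bar s behind tip %.3f n %.3f'%(.017-b@a,b@tx))
E
```

```text
[ 0.57691684 -0.00791713  0.35005335]
40 1.75 [-0.1405  0.2447] bar s behind tip -0.112 n 0.140
40 1.5 [-0.1023  0.2492] bar s behind tip -0.091 n 0.108
40 1.2 [-0.0567  0.2421] bar s behind tip -0.056 n 0.078
40 0.9 [-0.0122  0.2243] bar s behind tip -0.014 n 0.055
40 0.7 [0.0154 0.2078] bar s behind tip 0.016 n 0.045
40 0.5 [0.0386 0.1871] bar s behind tip 0.047 n 0.040
40 0.3 [0.0555 0.1622] bar s behind tip 0.077 n 0.043
40 0.15 [0.0621 0.14  ] bar s behind tip 0.098 n 0.052
40 0.055 [0.0646 0.1256] bar s behind tip 0.111 n 0.060
40 0 [0.0654 0.1171] bar s behind tip 0.118 n 0.065
45 1.75 [-0.141   0.2431] bar s behind tip -0.123 n 0.130
45 1.5 [-0.1028  0.2476] bar s behind tip -0.099 n 0.100
45 1.2 [-0.0573  0.2405] bar s behind tip -0.062 n 0.073
45 0.9 [-0.0113  0.2247] bar s behind tip -0.018 n 0.051
45 0.7 [0.016  0.2085] bar s behind tip 0.012 n 0.043
45 0.5 [0.0388 0.1881] bar s behind tip 0.043 n 0.042
45 0.3 [0.0539 0.1618] bar s behind tip 0.072 n 0.050
45 0.15 [0.0605 0.1396] bar s behind tip 0.093 n 0.061
45 0.055 [0.0629 0.1252] bar s behind tip 0.104 n 0.069
45 0 [0.0637 0.1167] bar s behind tip 0.111 n 0.075
50 1.75 [-0.1414  0.2414] bar s behind tip -0.133 n 0.119
50 1.5 [-0.1032  0.246 ] bar s behind tip -0.107 n 0.091
50 1.2 [-0.0573  0.2393] bar s behind tip -0.067 n 0.066
50 0.9 [-0.0106  0.2252] bar s behind tip -0.022 n 0.047
50 0.7 [0.0163 0.2094] bar s behind tip 0.008 n 0.042
50 0.5 [0.0384 0.1888] bar s behind tip 0.038 n 0.044
50 0.3 [0.0523 0.1613] bar s behind tip 0.067 n 0.056
50 0.15 [0.0589 0.1391] bar s behind tip 0.086 n 0.069
50 0.055 [0.0613 0.1247] bar s behind tip 0.097 n 0.078
50 0 [0.0621 0.1162] bar s behind tip 0.103 n 0.084
```

View pics/s4.png

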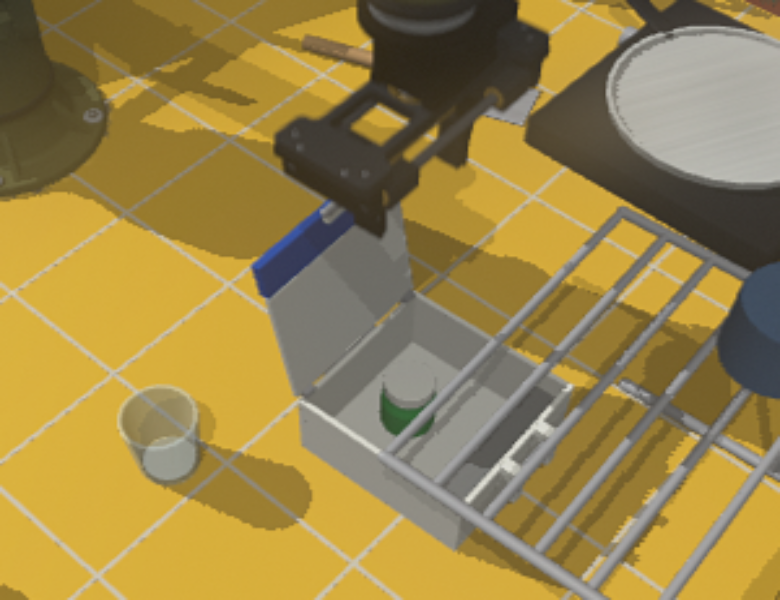

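The cartridge stands upright in the well, visible at (407,400) in the crop, and the cover is still open.

```bash
python3 - <<'E'
from h import *
l=.17
print(delta(local(-.16,.36),down(YAW,l)),delta(local(-.16,.255),down(YAW,l)),local(-.16,.36))
E
```

```text
(array([-124.4,    2.4,   -6.3]), array([ 0.003,  0.153, -0.003])) (array([-126.2,    2.2,   98.7]), array([ 0.003,  0.153, -0.003])) [ 0.45460367 -0.01425876  0.36      ]
```

Request:
send_rows --xyz '[[-20,1,-6],[-50,1,-6],[-85,2,-6],[-115,2,-6],[-125,2,0],[-126,2,20],[-126,2,45],[-126,2,70],[-126,2,90],[-126,2,98]]' --dr '[[0,0.02,0],[0,0.05,0],[0,0.08,0],[0,0.11,0],[0,0.14,0],[0,0.155,0],[0,0.155,0],[0,0.155,0],[0,0.155,0],[0,0.155,0]]' --jaw 0

```text
time: 10.45
position: [0.4492, -0.0143, 0.2441]
tool_rot: [-3.13, -0.052, -0.242]
ft_force: [-1.7, 0.2, 0.0]
grip_width: 0.243
grip_force: 0.0
```

Request:
send_rows --xyz '[[0,0,0],[0,0,0],[0,0,0],[0,0,0],[0,0,0],[0,0,0],[0,0,0],[0,0,0],[0,0,0],[0,0,0]]' --dr '[[0,0,0],[0,0,0],[0,0,0],[0,0,0],[0,0,0],[0,0,0],[0,0,0],[0,0,0],[0,0,0],[0,0,0]]'

```text
time: 11.28
position: [0.4511, -0.0145, 0.2464]
tool_rot: [-3.13, -0.052, -0.248]
ft_force: [0.2, 0.8, 0.0]
grip_width: 0.004
grip_force: 0.0
```

```bash
cat > plan.py <<'E'
from h import *
import sys
# args: th0 th1 : rows of TCP targets along the cover arc, relative to the present pose
def lean(th): return np.interp(th,[.4,.9,1.3,1.75],np.radians([50,40,25,10]))
def plan(t0,t1,n=10,r=.152,y=0):
    st=get_state()
    for th in np.linspace(t0,t1,n):
        l=lean(th); p,_,_=tcp(th,l,r); d=delta(local(p[0],p[1],y),down(YAW,l),st); print(round(th,3),d[0].tolist(),d[1].tolist())
if __name__=='__main__':
    s=get_state(); print(s['position'],s['joint_positions'].round(2),(A.inv().apply(s['position']-C)).round(4)); plan(*map(float,sys.argv[1:3]))
E
python3 plan.py 1.75 1.1
```

```text
[ 0.4510513  -0.01454562  0.24640457] [ 0.49 -0.23 -0.44  2.   -0.12  1.19 -1.45] [-1.636e-01 -2.000e-04  2.464e-01]
1.75 [29.7, -0.2, 0.2] [0.002, 0.017, -0.003]
1.678 [39.9, -0.3, 0.1] [0.002, 0.059, -0.003]
1.606 [50.3, -0.3, 0.7] [0.002, 0.101, -0.003]
1.533 [60.6, -0.3, 2.3] [0.002, 0.143, -0.003]
1.461 [70.8, -0.4, 4.6] [0.002, 0.185, -0.003]
1.389 [80.8, -0.4, 7.7] [0.002, 0.227, -0.003]
1.317 [90.7, -0.4, 11.6] [0.002, 0.269, -0.003]
1.244 [100.3, -0.5, 16.4] [0.002, 0.315, -0.003]
1.172 [109.6, -0.5, 21.9] [0.002, 0.362, -0.003]
1.1 [118.5, -0.5, 28.1] [0.002, 0.409, -0.003]
```

Request:
send_rows --xyz '[[10,0,0],[20,0,0],[30,0,0],[40,0,0],[50,0,0.7],[61,0,2],[71,0,5],[81,0,8],[91,0,12],[100,0,16]]' --dr '[[0,0,0],[0,0.01,0],[0,0.02,0],[0,0.06,0],[0,0.1,0],[0,0.145,0],[0,0.185,0],[0,0.23,0],[0,0.27,0],[0,0.315,0]]'

```text
time: 12.12
position: [0.5534, -0.0107, 0.2464]
tool_rot: [-3.046, -0.051, -0.737]
ft_force: [-1.5, 0.1, -0.6]
grip_width: 0.004
grip_force: 0.6
```

```bash
python3 plan.py 1.2 0.6; python3 - <<'E'
from h import *
im=get_image('scene'); cv2.imwrite('pics/s5.png',cv2.resize(im[130:380,180:480,::-1],(780,600)))
E
```

```text
[ 0.55344991 -0.01074652  0.24643541] [ 0.48 -0.22 -0.44  2.06 -0.17  0.81 -1.42] [-0.0611 -0.      0.2464]
1.2 [3.5, -0.1, 4.9] [0.002, 0.027, -0.002]
1.133 [9.7, -0.1, 12.8] [0.002, 0.071, -0.002]
1.067 [15.5, -0.1, 21.1] [0.002, 0.114, -0.002]
1.0 [20.7, -0.1, 29.8] [0.002, 0.158, -0.002]
0.933 [27.9, -0.2, 38.5] [0.002, 0.201, -0.002]
0.867 [34.8, -0.2, 47.2] [0.002, 0.235, -0.002]
0.8 [41.0, -0.2, 56.0] [0.002, 0.258, -0.002]
0.733 [46.6, -0.3, 65.0] [0.002, 0.281, -0.002]
0.667 [51.4, -0.3, 74.0] [0.002, 0.305, -0.002]
0.6 [55.6, -0.3, 83.2] [0.002, 0.328, -0.002]
```

View pics/s5.png

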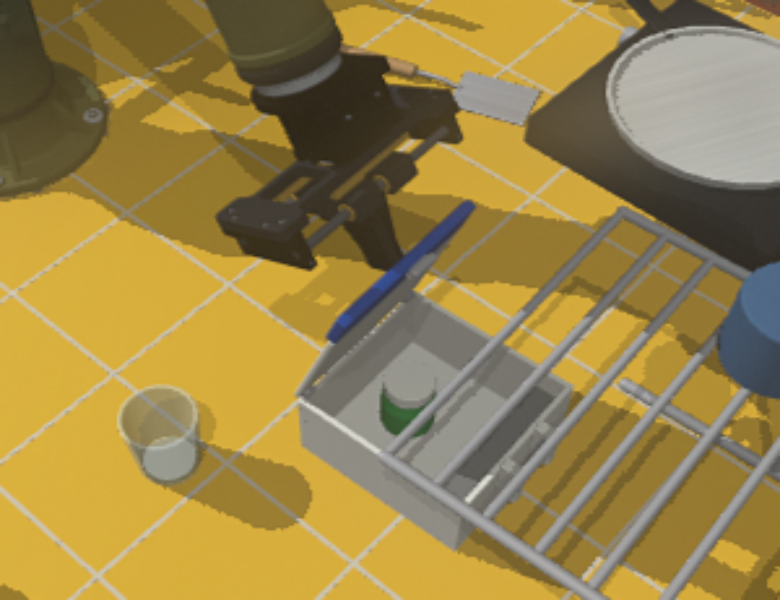

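The cover is being pushed on the blue strip near (400,265), clear of the rack.

Request:
send_rows --xyz '[[3.5,0,5],[10,0,13],[15.5,0,21],[21,0,30],[28,0,38.5],[35,0,47],[41,0,56],[46.5,0,65],[51.5,0,74],[55.5,0,83]]' --dr '[[0,0.03,0],[0,0.07,0],[0,0.115,0],[0,0.16,0],[0,0.2,0],[0,0.235,0],[0,0.26,0],[0,0.28,0],[0,0.305,0],[0,0.33,0]]'

```text
time: 13.0
position: [0.6403, -0.0082, 0.1975]
tool_rot: [-2.88, -0.048, -1.223]
ft_force: [-1.7, 0.5, 1.6]
grip_width: 0.006
grip_force: 0.8
```

```bash
python3 plan.py 0.58 0.15
```

```text
[ 0.64026229 -0.00817681  0.1974595 ] [ 0.44 -0.09 -0.44  2.22 -0.24  0.21 -1.34] [ 0.0258 -0.0006  0.1975]
0.58 [0.9, -0.6, 3.2] [0.002, 0.007, -0.002]
0.532 [1.1, -0.6, 10.2] [0.002, 0.023, -0.002]
0.484 [0.6, -0.6, 17.1] [0.002, 0.04, -0.002]
0.437 [-1.7, -0.7, 23.9] [0.002, 0.057, -0.002]
0.389 [-4.2, -0.7, 30.7] [0.002, 0.07, -0.001]
0.341 [-6.9, -0.7, 37.5] [0.002, 0.07, -0.001]
0.293 [-9.8, -0.7, 44.1] [0.002, 0.07, -0.001]
0.246 [-13.1, -0.7, 50.6] [0.002, 0.07, -0.001]
0.198 [-16.7, -0.7, 57.0] [0.002, 0.07, -0.001]
0.15 [-20.6, -0.7, 63.1] [0.002, 0.07, -0.001]
```

```bash
cat > kin.py <<'E'
from h import *
from scipy.optimize import least_squares
def fk(q,L):
    T=R.identity(); p=np.array([0,0,L[0]])
    for i in range(7):
        T=T*R.from_euler('zyzyzyz'[i],q[i])
        if i==2: p=p+T.apply([0,0,L[1]])
        if i==4: p=p+T.apply([0,0,L[2]])
    return p+T.apply([0,0,L[3]]),T
D=[([1.353,.3217,-.0701,1.4516,.0226,1.3708,-.0569],[.1492,-.6322,.2386]),([.49,-.23,-.44,2.,-.12,1.19,-1.45],[.451,-.0145,.2464]),([.48,-.22,-.44,2.06,-.17,.81,-1.42],[.5534,-.0107,.2464])]
E
cat > k2.py <<'E'
from kin import *
s=get_state(); q=s['joint_positions']; D.append((q,s['position']))
# base yaw offset is unknown as well
def f(v): return np.concatenate([R.from_euler('z',v[4]).apply(fk(a,v[:4])[0])-p for a,p in D])
best=min((least_squares(f,[.35,.4,.4,.3,o]) for o in (0,1.57,-1.57,3.1)),key=lambda r:r.cost)
print(best.x.round(4),best.fun.round(3)); v=best.x
B=R.from_euler('z',v[4]); E=(B*fk(q,v)[1]).inv()*R.from_rotvec(s['tool_rot']); print('tool offset',E.as_rotvec().round(3))
lo=np.array([-2.86,-.3,-1.38,.06,-1.56,.09,-2.69]);hi=np.array([2.86,2.09,1.24,2.45,4.7,2.05,2.69])
for ld in (38,40,43,46,50):
  for th in (.3,.1,0):
    p,_,_=tcp(th,np.radians(ld),.145); W=local(*p); RT=down(YAW,np.radians(ld))
    g=lambda x:np.r_[100*(B.apply(fk(x,v[:4])[0])-W),10*((B*fk(x,v[:4])[1]*E).inv()*RT).as_rotvec(),.02*(x-q)]
    r=least_squares(g,q.clip(lo+.01,hi-.01),bounds=(lo,hi)); print(ld,th,r.x.round(2),'err',np.abs(r.fun[:6]).max().round(3))
E
python3 k2.py
```

```text
[-1.8585  1.5328  0.0171 -0.6767  3.0965] [-0.281  0.147  0.03  -0.043  0.156  0.052  0.043  0.125 -0.013 -0.037
  0.026 -0.069]
tool offset [-1.213  1.213  1.076]
38 0.3 [ 0.15 -0.12 -0.19  0.42 -0.    2.05 -1.58] err 1.528
38 0.1 [ 0.18 -0.11 -0.22  0.35 -0.    2.05 -1.58] err 0.946
38 0 [ 0.2  -0.1  -0.23  0.32 -0.    2.05 -1.58] err 0.655
40 0.3 [ 0.16 -0.12 -0.2   0.43 -0.    2.05 -1.59] err 1.198
40 0.1 [ 0.19 -0.11 -0.23  0.35 -0.    2.05 -1.59] err 0.614
40 0 [ 0.21 -0.1  -0.25  0.32 -0.    2.05 -1.59] err 0.322
43 0.3 [ 0.17 -0.12 -0.22  0.43 -0.    2.05 -1.6 ] err 0.703
43 0.1 [ 0.21 -0.11 -0.25  0.36 -0.01  2.05 -1.6 ] err 0.116
43 0 [ 0.21 -0.12 -0.17  1.13 -0.06  1.27 -1.52] err 0.003
46 0.3 [ 0.19 -0.12 -0.25  0.43 -0.    2.05 -1.61] err 0.208
46 0.1 [ 0.2  -0.13 -0.15  1.69 -0.1   0.78 -1.46] err 0.001
46 0 [ 0.21 -0.13 -0.13  2.45 -1.45  0.09 -0.05] err 0.061
50 0.3 [ 0.18 -0.15 -0.15  1.8  -0.1   0.76 -1.47] err 0.001
50 0.1 [ 0.21 -0.14 -0.18  2.45 -0.95  0.09 -0.59] err 0.405
50 0 [ 0.24 -0.13 -0.18  2.45 -1.43  0.09 -0.1 ] err 0.719
```

```bash
cat > k3.py <<'E'
from kin import *
import itertools
s=get_state(); q=s['joint_positions']; D.append((q,s['position']))
rots=[[-3.11883632,-.363186891,.000457],[-3.13,-.052,-.248],[-3.046,-.051,-.737],s['tool_rot']]
best=None
for sg in itertools.product((1,-1),repeat=6):
    S=np.array([-1,*sg])
    f=lambda v:np.concatenate([fk(S*a,v)[0]-p for a,p in D])
    r=least_squares(f,[.35,.4,.4,.3]); e=sum((((fk(S*a,r.x)[1]).inv()*R.from_rotvec(t))*((fk(S*D[0][0],r.x)[1]).inv()*R.from_rotvec(rots[0])).inv()).magnitude() for (a,_),t in zip(D,rots))
    if best is None or r.cost+e*.01<best[0]: best=(r.cost+e*.01,S,r.x,r.fun,e)
_,S,v,fu,e=best; print(S,v.round(3),np.abs(fu).max().round(4),'rot err',e)
E=(fk(S*q,v)[1]).inv()*R.from_rotvec(s['tool_rot'])
lo=np.array([-2.86,-.3,-1.38,.06,-1.56,.09,-2.69]);hi=np.array([2.86,2.09,1.24,2.45,4.7,2.05,2.69])
for ld in (38,40,43,46,50):
  for th in (.3,.1,0):
    p,_,_=tcp(th,np.radians(ld),.145); W=local(*p); RT=down(YAW,np.radians(ld))
    g=lambda x:np.r_[100*(fk(S*x,v)[0]-W),10*((fk(S*x,v)[1]*E).inv()*RT).as_rotvec(),.02*(x-q)]
    r=least_squares(g,q.clip(lo+.01,hi-.01),bounds=(lo,hi)); print(ld,th,r.x.round(2),'err',np.abs(r.fun[:6]).max().round(3))
E
python3 k3.py
```

```text
[-1  1 -1  1 -1  1 -1] [0.257 0.444 0.512 0.335] 0.0237 rot err 0.008647182577694864
38 0.3 [ 0.42  0.06 -0.4   2.08 -0.05  0.34 -1.46] err 0.0
38 0.1 [ 0.36  0.12 -0.34  2.09 -0.    0.28 -1.5 ] err 0.0
38 0 [ 0.32  0.15 -0.31  2.09  0.01  0.24 -1.51] err 0.0
40 0.3 [ 0.43  0.05 -0.4   2.11 -0.08  0.29 -1.43] err 0.0
40 0.1 [ 0.36  0.11 -0.34  2.12 -0.03  0.22 -1.47] err 0.0
40 0 [ 0.32  0.14 -0.3   2.12 -0.02  0.19 -1.48] err 0.0
43 0.3 [ 0.45  0.04 -0.42  2.15 -0.16  0.21 -1.35] err 0.0
43 0.1 [ 0.38  0.1  -0.36  2.16 -0.1   0.14 -1.4 ] err 0.0
43 0 [ 0.33  0.13 -0.31  2.16 -0.1   0.11 -1.4 ] err 0.0
46 0.3 [ 0.48  0.03 -0.45  2.19 -0.33  0.13 -1.19] err 0.0
46 0.1 [-0.21  0.09  0.25  2.19 -0.93  0.09 -0.6 ] err 0.002
46 0 [-0.29  0.13  0.34  2.2  -1.36  0.09 -0.18] err 0.002
50 0.3 [-1.03  0.04  1.08  2.24 -1.52  0.09 -0.03] err 0.003
50 0.1 [-0.33  0.09  0.38  2.22 -1.56  0.09  0.02] err 0.38
50 0 [-0.23  0.12  0.28  2.21 -1.56  0.09  0.02] err 0.584
```

```bash
sed -i 's/^def lean.*/def lean(th): return np.interp(th,[0,.15,.35,.55],np.radians([38,40,43.5,45.5]))/; s/r=.152/r=.148/' plan.py; python3 plan.py 0.57 0.15; python3 -c "
from h import *
T=R.from_rotvec(get_state()['tool_rot']); print(np.degrees(np.arccos(-T.as_matrix()[2,2])))"
```

```text
[ 0.64026229 -0.00817681  0.1974595 ] [ 0.44 -0.09 -0.44  2.22 -0.24  0.21 -1.34] [ 0.0258 -0.0006  0.1975]
0.57 [-3.1, -0.6, 3.8] [0.002, -0.009, -0.002]
0.523 [-3.2, -0.6, 10.7] [0.002, -0.014, -0.002]
0.477 [-3.6, -0.6, 17.5] [0.002, -0.022, -0.002]
0.43 [-4.4, -0.7, 24.2] [0.002, -0.03, -0.002]
0.383 [-6.3, -0.7, 30.9] [0.002, -0.038, -0.002]
0.337 [-8.7, -0.7, 37.4] [0.002, -0.048, -0.002]
0.29 [-11.3, -0.7, 43.9] [0.002, -0.062, -0.002]
0.243 [-14.2, -0.7, 50.2] [0.002, -0.077, -0.002]
0.197 [-17.4, -0.7, 56.4] [0.002, -0.091, -0.002]
0.15 [-20.8, -0.7, 62.4] [0.002, -0.105, -0.002]
46.01781921793551
```

Request:
send_rows --xyz '[[-2,0,3],[-3,0,9],[-3.5,0,16],[-4.5,-0.5,23],[-6,-0.5,30],[-8.5,-0.5,37],[-11,-0.5,44],[-14,-0.5,50],[-17,-0.5,56],[-20,-0.5,61]]' --dr '[[0,-0.005,0],[0,-0.014,0],[0,-0.022,0],[0,-0.03,0],[0,-0.04,0],[0,-0.05,0],[0,-0.062,0],[0,-0.077,0],[0,-0.09,0],[0,-0.105,0]]'

```text
time: 13.83
position: [0.6703, -0.007, 0.1414]
tool_rot: [-2.943, -0.049, -1.07]
ft_force: [-1.2, 0.4, 0.8]
grip_width: 0.009
grip_force: 1.0
```

Request:
send_rows --xyz '[[0,0,0],[0,0,0],[0,0,0],[0,0,0],[0,0,0],[0,0,0],[0,0,0],[0,0,0],[0,0,0],[0,0,0]]' --dr '[[0,0,0],[0,0,0],[0,0,0],[0,0,0],[0,0,0],[0,0,0],[0,0,0],[0,0,0],[0,0,0],[0,0,0]]'

```text
time: 14.67
position: [0.6696, -0.007, 0.1414]
tool_rot: [-2.942, -0.049, -1.072]
ft_force: [0.3, 0.0, 2.2]
grip_width: 0.004
grip_force: 1.0
```

```bash
python3 plan.py 0.14 -0.02;python3 - <<'E'
from h import *
im=get_image('scene'); t=get_image('top'); cv2.imwrite('pics/s6.png',np.hstack([cv2.resize(im[180:380,250:450,::-1],(400,400)),cv2.resize(t[100:260,280:440,::-1],(400,400))]))
s=get_state(); print(s['ft_force'],s['position'][2])
E
```

```text
[ 0.66964441 -0.00701169  0.14135356] [ 0.44  0.09 -0.49  2.13  0.16  0.24 -1.7 ] [ 0.0552 -0.0005  0.1414]
0.14 [-1.3, -0.5, 3.7] [0.003, -0.003, -0.002]
0.122 [-2.5, -0.5, 6.0] [0.003, -0.007, -0.002]
0.104 [-3.7, -0.5, 8.4] [0.003, -0.011, -0.002]
0.087 [-5.0, -0.5, 10.7] [0.003, -0.015, -0.002]
0.069 [-6.3, -0.5, 13.0] [0.003, -0.019, -0.002]
0.051 [-7.7, -0.5, 15.2] [0.003, -0.024, -0.002]
0.033 [-9.1, -0.5, 17.5] [0.003, -0.028, -0.002]
0.016 [-10.5, -0.5, 19.7] [0.003, -0.032, -0.002]
-0.002 [-12.0, -0.5, 21.8] [0.003, -0.035, -0.002]
-0.02 [-13.6, -0.5, 24.0] [0.003, -0.035, -0.002]
[0.58154531 0.05174507 2.42760997] 0.14129796731343636
```

View pics/s6.png

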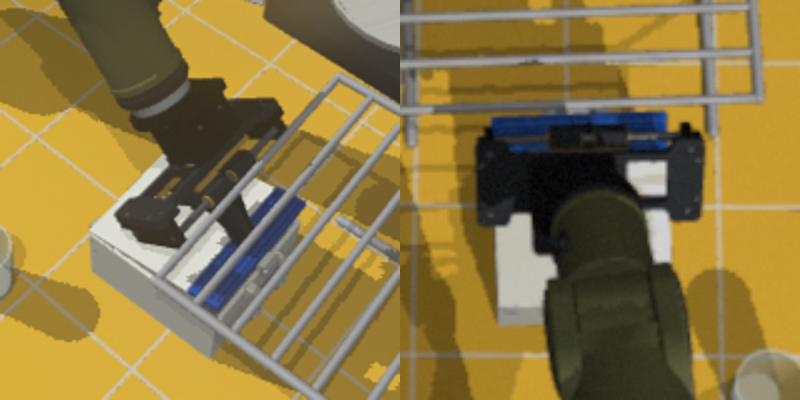

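The strip is under the fingertip (left half, about (243,245)), near its inner side; I'll shift it a few mm outward on the way down.

```bash
sed -i 's/r=.148/r=.154/' plan.py; python3 plan.py 0.14 -0.02
```

```text
[ 0.66964604 -0.00700539  0.14129797] [ 0.44  0.09 -0.49  2.13  0.16  0.24 -1.7 ] [ 0.0552 -0.0005  0.1413]
0.14 [3.8, -0.5, 6.8] [0.003, -0.003, -0.002]
0.122 [2.6, -0.5, 9.3] [0.003, -0.007, -0.002]
0.104 [1.3, -0.5, 11.7] [0.003, -0.011, -0.002]
0.087 [-0.1, -0.5, 14.1] [0.003, -0.015, -0.002]
0.069 [-1.4, -0.5, 16.5] [0.003, -0.019, -0.002]
0.051 [-2.8, -0.5, 18.8] [0.003, -0.023, -0.002]
0.033 [-4.3, -0.5, 21.1] [0.003, -0.028, -0.002]
0.016 [-5.8, -0.6, 23.4] [0.003, -0.032, -0.002]
-0.002 [-7.4, -0.6, 25.7] [0.003, -0.035, -0.002]
-0.02 [-9.0, -0.6, 27.9] [0.003, -0.035, -0.002]
```

Request:
send_rows --xyz '[[1.5,0,2],[3,0,4.5],[3.8,0,6.8],[3.2,0,8],[2.6,0,9.3],[2,0,10.5],[1.3,0,11.7],[0.6,0,13],[-0.1,0,14],[-1,0,15.5]]' --dr '[[0,0,0],[0,0,0],[0,-0.003,0],[0,-0.005,0],[0,-0.007,0],[0,-0.009,0],[0,-0.011,0],[0,-0.013,0],[0,-0.015,0],[0,-0.017,0]]'

```text
time: 15.6
position: [0.6787, -0.0068, 0.1284]
tool_rot: [-2.952, -0.049, -1.046]
ft_force: [-1.6, -0.3, 1.7]
grip_width: 0.004
grip_force: 1.0
```

Request:
send_rows --xyz '[[0,0,0],[0,0,0],[0,0,0],[0,0,0],[0,0,0],[0,0,0],[0,0,0],[0,0,0],[0,0,0],[0,0,0]]' --dr '[[0,0,0],[0,0,0],[0,0,0],[0,0,0],[0,0,0],[0,0,0],[0,0,0],[0,0,0],[0,0,0],[0,0,0]]'

```text
time: 16.43
position: [0.6786, -0.0067, 0.1285]
tool_rot: [-2.951, -0.049, -1.046]
ft_force: [-0.9, 0.5, 0.4]
grip_width: 0.006
grip_force: 0.4
```

```bash
python3 plan.py 0.08 -0.03
```

```text
[ 0.67861745 -0.0066957   0.12849751] [ 0.41  0.13 -0.46  2.1   0.22  0.24 -1.76] [ 0.0641 -0.0005  0.1285]
0.08 [0.8, -0.5, -0.6] [0.003, 0.001, -0.002]
0.068 [-0.1, -0.5, 1.0] [0.003, -0.002, -0.002]
0.056 [-1.1, -0.5, 2.7] [0.003, -0.005, -0.002]
0.043 [-2.1, -0.5, 4.3] [0.003, -0.008, -0.002]
0.031 [-3.0, -0.5, 5.9] [0.003, -0.011, -0.002]
0.019 [-4.0, -0.5, 7.5] [0.003, -0.013, -0.002]
0.007 [-5.1, -0.5, 9.1] [0.003, -0.016, -0.002]
-0.006 [-6.1, -0.5, 10.6] [0.003, -0.018, -0.002]
-0.018 [-7.2, -0.5, 12.1] [0.003, -0.018, -0.002]
-0.03 [-8.4, -0.5, 13.7] [0.003, -0.018, -0.002]
```

Request:
send_rows --xyz '[[-0.3,0,0.4],[-0.6,0,0.8],[-0.9,0,1.2],[-1.2,0,1.6],[-1.5,0,2],[-1.9,0,2.4],[-1.9,0,2.4],[-1.9,0,2.4],[-1.9,0,2.4],[-1.9,0,2.4]]' --dr '[[0,0,0],[0,0,0],[0,0,0],[0,0,0],[0,0,0],[0,0,0],[0,0,0],[0,0,0],[0,0,0],[0,0,0]]'

```text
time: 17.27
position: [0.6789, -0.0067, 0.1258]
tool_rot: [-2.951, -0.049, -1.047]
ft_force: [-2.6, -1.1, 4.5]
grip_width: 0.004
grip_force: 2.0
```

Request:
send_rows --xyz '[[-0.2,0,0.3],[-0.4,0,0.5],[-0.6,0,0.8],[-0.8,0,1.0],[-1.0,0,1.3],[-1.3,0,1.6],[-1.3,0,1.6],[-1.3,0,1.6],[-1.3,0,1.6],[-1.3,0,1.6]]' --dr '[[0,0,0],[0,0,0],[0,0,0],[0,0,0],[0,0,0],[0,0,0],[0,0,0],[0,0,0],[0,0,0],[0,0,0]]'

```text
time: 18.1
position: [0.6793, -0.0067, 0.1251]
tool_rot: [-2.951, -0.05, -1.049]
ft_force: [-10.4, -0.5, 13.9]
grip_width: 0.007
grip_force: 6.9
```

Request:
send_rows --xyz '[[-0.2,0,0.1],[-0.4,0,0.2],[-0.6,0,0.2],[-0.8,0,0.3],[-1.0,0,0.3],[-1.2,0,0.4],[-1.2,0,0.4],[-1.2,0,0.4],[-1.2,0,0.4],[-1.2,0,0.4]]' --dr '[[0,0,0],[0,0,0],[0,0,0],[0,0,0],[0,0,0],[0,0,0],[0,0,0],[0,0,0],[0,0,0],[0,0,0]]'

```text
time: 18.93
position: [0.6793, -0.0067, 0.125]
tool_rot: [-2.95, -0.05, -1.052]
ft_force: [-10.1, -0.9, 16.5]
grip_width: 0.009
grip_force: 8.2
```

Request:
send_rows --xyz '[[-0.2,0,0],[-0.4,0,0],[-0.6,0,0.1],[-0.8,0,0.1],[-1.0,0,0.1],[-1.2,0,0.2],[-1.4,0,0.2],[-1.4,0,0.2],[-1.4,0,0.2],[-1.4,0,0.2]]' --dr '[[0,0,0],[0,0,0],[0,0,0],[0,0,0],[0,0,0],[0,0,0],[0,0,0],[0,0,0],[0,0,0],[0,0,0]]'

```text
time: 19.77
position: [0.6791, -0.0067, 0.1248]
tool_rot: [-2.949, -0.05, -1.055]
ft_force: [-9.2, -0.3, 16.3]
grip_width: 0.002
grip_force: 8.3
```

```bash
python3 - <<'E'
from h import *
s=get_state(); print(s['position'].round(5),s['joint_positions'].round(3),s['ft_force'].round(1),s['torque'].round(2))
E
```

```text
[ 0.67913 -0.0067   0.12485] [ 0.398  0.137 -0.446  2.111  0.245  0.225 -1.78 ] [-9.2 -0.3 16.3] [-0.09  0.2  -0.03]
```

Request:
send_rows --xyz '[[-0.2,0,0.1],[-0.4,0,0.2],[-0.6,0,0.4],[-0.8,0,0.5],[-1.0,0,0.6],[-1.2,0,0.7],[-1.2,0,0.7],[-1.2,0,0.7],[-1.2,0,0.7],[-1.2,0,0.7]]' --dr '[[0,0,0],[0,0,0],[0,0,0],[0,0,0],[0,0,0],[0,0,0],[0,0,0],[0,0,0],[0,0,0],[0,0,0]]'

```text
time: 20.6
position: [0.6791, -0.0067, 0.1234]
tool_rot: [-2.948, -0.05, -1.056]
ft_force: [-3.6, -0.6, 10.5]
grip_width: 0.0
grip_force: 5.5
```

Request:
send_rows --xyz '[[-0.2,0,0.2],[-0.4,0,0.4],[-0.6,0,0.6],[-0.8,0,0.8],[-1.0,0,1.0],[-1.2,0,1.2],[-1.4,0,1.4],[-1.4,0,1.4],[-1.4,0,1.4],[-1.4,0,1.4]]' --dr '[[0,0,0],[0,0,0],[0,0,0],[0,0,0],[0,0,0],[0,0,0],[0,0,0],[0,0,0],[0,0,0],[0,0,0]]'

```text
time: 21.43
position: [0.6785, -0.0066, 0.1204]
tool_rot: [-2.948, -0.049, -1.054]
ft_force: [3.1, -0.3, 5.5]
grip_width: 0.006
grip_force: 2.1
```

Request:
send_rows --xyz '[[-0.2,0,0.2],[-0.4,0,0.4],[-0.6,0,0.6],[-0.8,0,0.8],[-1.0,0,1.0],[-1.2,0,1.2],[-1.2,0,1.2],[-1.2,0,1.2],[-1.2,0,1.2],[-1.2,0,1.2]]' --dr '[[0,0,0],[0,0,0],[0,0,0],[0,0,0],[0,0,0],[0,0,0],[0,0,0],[0,0,0],[0,0,0],[0,0,0]]'

```text
time: 22.27
position: [0.6766, -0.0067, 0.1172]
tool_rot: [-2.951, -0.049, -1.048]
ft_force: [-1.4, 0.5, 7.4]
grip_width: 0.005
grip_force: 4.2
```

Request:
send_rows --xyz '[[-0.1,0,0.1],[-0.2,0,0.2],[-0.3,0,0.4],[-0.4,0,0.5],[-0.5,0,0.6],[-0.6,0,0.8],[-0.6,0,0.8],[-0.6,0,0.8],[-0.6,0,0.8],[-0.6,0,0.8]]' --dr '[[0,0,0],[0,0,0],[0,0,0],[0,0,0],[0,0,0],[0,0,0],[0,0,0],[0,0,0],[0,0,0],[0,0,0]]'

```text
time: 23.1
position: [0.6769, -0.0067, 0.1169]
tool_rot: [-2.951, -0.05, -1.05]
ft_force: [-6.0, -0.2, 12.7]
grip_width: 0.007
grip_force: 6.6
```

Request:
send_rows --xyz '[[-0.1,0,0.1],[-0.2,0,0.2],[-0.3,0,0.4],[-0.4,0,0.5],[-0.5,0,0.6],[-0.6,0,0.8],[-0.6,0,0.8],[-0.6,0,0.8],[-0.6,0,0.8],[-0.6,0,0.8]]' --dr '[[0,0,0],[0,0,0],[0,0,0],[0,0,0],[0,0,0],[0,0,0],[0,0,0],[0,0,0],[0,0,0],[0,0,0]]'

```text
time: 23.93
position: [0.6771, -0.0066, 0.1167]
tool_rot: [-2.951, -0.05, -1.051]
ft_force: [-11.7, 0.2, 19.6]
grip_width: 0.008
grip_force: 9.4
```

Request:
send_rows --xyz '[[0,0,-3],[0,0,-8],[0,0,-15],[0,0,-25],[0,0,-40],[0,0,-60],[0,0,-80],[0,0,-100],[0,0,-120],[0,0,-135]]' --dr '[[0,0,0],[0,0,0],[0,0,0],[0,0,0],[0,0,0],[0,0,0],[0,0,0],[0,0,0],[0,0,0],[0,0,0]]'

```text
time: 24.77
position: [0.5885, -0.0093, 0.2175]
tool_rot: [-2.953, -0.049, -1.038]
ft_force: [0.4, 0.1, -0.5]
grip_width: 0.007
grip_force: 0.0
```

Request:
send_rows --xyz '[[0,0,0],[0,0,0],[0,0,0],[0,0,0],[0,0,0],[0,0,0],[0,0,0],[0,0,0],[0,0,0],[0,0,0]]' --dr '[[0,0,0],[0,0,0],[0,0,0],[0,0,0],[0,0,0],[0,0,0],[0,0,0],[0,0,0],[0,0,0],[0,0,0]]'

```text
time: 25.6
position: [0.5913, -0.0094, 0.2191]
tool_rot: [-2.952, -0.049, -1.045]
ft_force: [-0.2, 0.0, -0.1]
grip_width: 0.008
grip_force: 0.0
```

```bash
python3 - <<'E'
from h import *
s=get_state(); print(s['position'],s['ft_force'])
# numeric check: blue strip's pixels against the predicted strip outline, shut
for n in ('scene','top'):
    im=get_image(n); hsv=cv2.cvtColor(im,cv2.COLOR_RGB2HSV); m=cv2.inRange(hsv,(112,140,40),(128,255,255))
    for th in (0,.055,.15,1.2):
        q=[]
        for r,y in ((.135,-.08),(.173,-.08),(.173,.08),(.135,.08)):
            x=-.085+r*np.cos(th)-.01*np.sin(th); z=.088+r*np.sin(th)+.01*np.cos(th); q.append(proj(n,local(x,z,y)))
        k=np.zeros(m.shape,np.uint8); cv2.fillPoly(k,[np.int32(np.round(q))],255)
        print(n,th,'IoU %.3f'%((m&k>0).sum()/((m|k)>0).sum()),'blue',(m>0).sum(),'pred',(k>0).sum())
E
```

```text
[ 0.59126387 -0.00942932  0.2190921 ] [-0.21233689  0.04054147 -0.05522202]
scene 0 IoU 0.154 blue 200 pred 1302
scene 0.055 IoU 0.151 blue 200 pred 1267
scene 0.15 IoU 0.116 blue 200 pred 1239
scene 1.2 IoU 0.000 blue 200 pred 80
top 0 IoU 0.019 blue 23 pred 1200
top 0.055 IoU 0.019 blue 23 pred 1209
top 0.15 IoU 0.018 blue 23 pred 1288
top 1.2 IoU 0.000 blue 23 pred 992
```

```bash
python3 -c "
from bench import *
print(close_job())"
```

```text
the job is handed in; nothing more can be done
None
```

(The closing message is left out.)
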